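Free the purge plug from the wide pipe

ROBOT

A 7-joint arm with a two-finger parallel gripper is mounted at the origin on the work surface. World frame = base frame: x ahead of the robot, y to its left, z up, the work surface at z = 0. Lengths are in m, angles in degrees, forces in N, time in s.
With the tool pointing down it reaches from about 0.35 to 0.9 m from the base axis. Payload 8.1 kg.
Tool frame: the origin (TCP) lies at the very end of the fingers, on their centre line; the grasp point (between the pads) lies 19 mm behind it (grip_depth is the distance from the TCP to the grasp point, in m); z points along the fingers, y is the line along which they close (so a half turn about z gives the same grasp; the last joint's range is limited). The gripper opens to 85 mm and grips with 20 to 120 N. Pads are 22 mm wide; open, the fingers measure 114 mm over their backs; the gripper's body (76 mm by 85 mm) begins 54 mm behind the grasp point. The pads swing forward as they close: fully open they stand 13 mm farther back than shut.
Start: joints at [-75.035, 24.895, 1.432, 90.138, -0.665, 64.973, -4.303], TCP at [0.222, 0.584, 0.231] pointing down, gripper open.
Joint ranges: [-149.89, 149.89], [-25.12, 119.58], [-72.63, 75.52], [4.76, 147.25], [-75.54, 255.54], [6.69, 114.76], [-157.13, 157.13]. Speed limits (degrees/s): [127.2, 127.2, 172.46, 172.46, 180, 180, 180].

INTERFACE

Orientations are given as [roll, pitch, yaw] about the fixed x, y, z axes, in that order (R = Rz(yaw) Ry(pitch) Rx(roll)).
In Python, from rig import * gives the robot as it stands.
- The arm moves only by the tool inch_along, called as a command line: name --pt "numbers of a row" for each row, then --argument value for the rest. Schema: {"type":"object","properties":{"rows":{"type":"array","items":{"type":"array","items":{"type":"number"},"minItems":5,"maxItems":5},"minItems":1,"maxItems":10},"grip_force":{"type":"number"},"only":{"type":"string"},"quiet":{"type":"boolean"},"lines":{"type":"string"}},"required":["rows"],"additionalProperties":false}. rows is a list of rows, 1 to 10 of them, each of 5 numbers: the finger opening in m, then dx, dy, dz in m, then a turn about the tool's z in degrees; each row is the pose to reach, as a shift and turn from the pose commanded when the call began, along the tool's axes at that moment; what a row does not reach only later rows make up. A row lasts 1/10 s, in which the tool goes at most 0.05 m and 8.59 degrees, less where a joint would pass 70% of its speed; a pose out of reach is approached as far as the arm can. The fingers move at their own pace and stop on an object; grip_force is the grip in N (left out, the last holds). Time passes only in rows, so rows that do not move let the fingers close. The tool returns the time, the measured TCP pose, the force, the opening and the grip force at its end. only (a regular expression) keeps the lines of the reply that match it, lines (a string "A,B") keeps lines A to B, and quiet returns only ok. Input that does not fit is refused with a message, and nothing moves.
- observe(): the state, without advancing time (a new reading comes with each control period).
- snapshot(name): name is "scene" or "side" or "wrist"; returns a dict with "img" (400x640x3 uint8, red, green, blue), "fx", "fy", "cx", "cy" (pixels), "R" (3x3) and "t" (3): a world point X has camera coordinates R X + t; the wrist camera has in their place "hand_eye" (4x4, takes a point from camera to tool coordinates, whose origin is the TCP and whose axes are the flange's). Camera axes: x right, y down, z forward; pixel columns grow to the right and rows downward; lengths in m; the calibration is good to about 2 mm. A picture is of the moment at which its call begins: read the wrist's pose just before it. There is no depth.
- hand_in(): hands the job in; it is judged then, once.
The state is a dict: "clock": time; "joint_pos": joint angles; "qd": joint speeds; "joint_torque": joint torques, N m; "position": TCP position; "eef_rot": TCP orientation; "force": force on the tool from outside, world axes, zero at the start; "moment": the same for the moment, N m; "opening": finger opening in m; "grasp_force": force on a finger pad.
Only numpy, scipy, OpenCV 4.12 (cv2) and the standard library are available. Lean on these libraries where they do the work, as an engineer would, in place of code of your own. Each camera call takes 0.05 s, during which the arm holds its last target. There are 200 camera calls.

TASK

The weld on the wide pipe has been passed, so take its tapered purge plug out: it is jammed in its taper, so first twist it by its T-handle to break it free, then pull it straight up and out. Stand the plug upright in the middle of the square steel tray, set down rather than dropped, and let go. Leave the plug of the slimmer pipe alone.

Things in the scene. Friction and masses are not known exactly. Their poses are not given: they have to be found in the camera images.
- big_plug: Plug to remove: aluminium cone in the wide pipe's mouth, 94 mm tall, about 0.4 kg. Origin: centre of its flat 68 mm foot, z up. Cone 90 to 104 mm wide, its top 56 mm above the foot, then an 18 mm stem and a square steel T-bar, 64 mm long along x, 14 mm wide along y, 80 to 94 mm up (centre 87). Twist over 25 degrees, either way (45 is good, stop at 80), 0.2 N m; before that it cannot lift.
- big_pipe: The wide pipe: fixed upright dark steel stub, 114 mm across, 83 mm tall, on a low 126 mm flange, a weld bead around it. Origin: centre of its underside on the table, z up. The plug's foot starts 35 mm above it, so the T-bar centre is 122 mm above the table; axes of pipe and plug start parallel. Once twisted, the plug lifts straight up with only its weight; 50 mm clears the pipe.
- slim_bar_end (a point): One end of the T-bar, 25 mm from its middle, of the other, smaller plug (cone 68 mm wide) in the slimmer, taller fixed pipe (76 mm across, 103 mm tall). Leave it alone. The top of this T-bar is 149 mm above the table, the tallest thing between pipes and tray.
- tray: Empty square tray of plain steel, fixed, 170 x 170 mm outside, 30 mm high, walls and floor 5 mm thick. Origin: centre of its underside on the table, x and y along its sides, z up; its inner floor is 5 mm above the origin.
Not all that is in view belongs to the job. What is shaped like the tray but black or purple is not meant.

How it is judged:
By the outcome, as a careful person would: the job done as asked, in the order asked, and still so for the second after the job is handed in, with the robot touching nothing.
It also fails if it takes over 51 s, if anything falls off the work surface, if the arm or the gripper's body presses on something with over 40 N, if the wrist force passes 120 N, or if a joint passes its speed limit or range.

## Working session

There is one attempt and no reset: what is moved stays moved. The work goes in short steps, Python scripts to look and compute and a tool call to move; the robot and the scene stay as the last step left them, time stands still between calls to the robot, and variables do not carry over. Pictures are saved under pics/ and viewed, at most 10 in all, crops included, and the job is handed in when it is done.

```bash
mkdir -p pics
```

Run:
```python
from rig import *
import cv2,pickle
o=observe();print({k:o[k] for k in("clock","position","eef_rot","force","opening")})
d={}
for n in("scene","side","wrist"):
    s=snapshot(n);d[n]=s;cv2.imwrite(f"pics/{n}.png",s["img"][:,:,::-1])
    print(n,s["fx"],s["cx"],s["cy"],s.get("R"),s.get("t"),s.get("hand_eye"))
d["o"]=o
pickle.dump(d,open("s0.pkl","wb"))
```

```text
{'clock': 0.0, 'position': array([0.22222206, 0.58358995, 0.23050812]), 'eef_rot': array([-1.79906390e+02,  7.37841740e-03,  1.59153759e+02]), 'force': array([ 0.5657318 , -0.28523458,  0.25601938]), 'opening': 0.08542319517725065}
scene 475.56360790852284 324.8166033211409 192.45639601369052 [[ 0.49325863  0.86986292 -0.00586677]
 [ 0.62337901 -0.35817692 -0.69505964]
 [-0.60670795  0.33918695 -0.71892814]] [-0.21951628 -0.20328599  1.3976667 ] None
side 403.35818224964055 319.253547582537 198.13921582527294 [[ 0.9911972  -0.13237567  0.00219042]
 [-0.06661199 -0.51293608 -0.85583843]
 [ 0.11441573  0.84815875 -0.51723861]] [-0.43909801  0.11409411  1.00502068] None
wrist 354.8663764942502 319.6972121633959 200.50936908422548 None None [[ 3.19145639e-04 -9.45235621e-01 -3.26388603e-01  8.40916298e-02]
 [ 9.99999030e-01 -1.40820355e-04  1.38562971e-03 -1.87565935e-04]
 [-1.35570872e-03 -3.26388728e-01  9.45234659e-01 -1.41984445e-01]
 [ 0.00000000e+00  0.00000000e+00  0.00000000e+00  1.00000000e+00]]
```

View pics/scene.png

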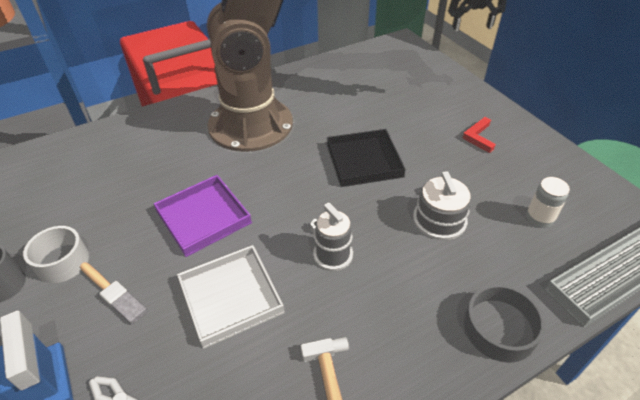

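View pics/side.png

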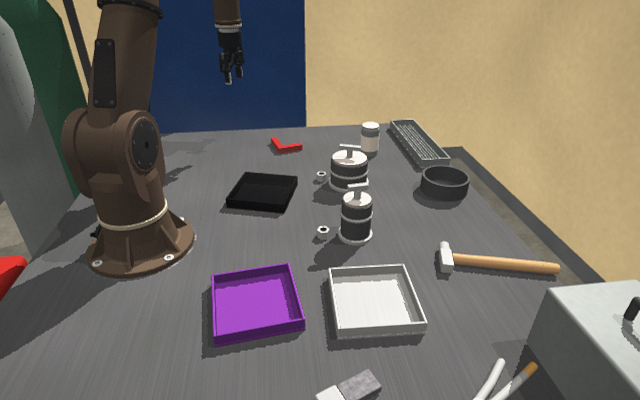

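Scene: wide pipe with plug at (443,205), T-bar about (448,184). Slim pipe at (333,240), T-bar (334,213). Steel tray (230,295). Side: wide plug (349,170), T-bar (350,147); slim plug (357,205), T-bar (357,186); steel tray (376,300).
Candidates by scene pixel: plugs are the wide (443,205) and the slim (333,240). Trays are steel (230,295), purple (203,214) and black (366,157). I choose the wide plug and the steel tray, and check them in a crop.

Run:
```python
import cv2,numpy as np
a=cv2.imread("pics/scene.png")[165:240,400:480];b=cv2.imread("pics/side.png")[135:200,305:385]
c=cv2.imread("pics/scene.png")[195:270,295:375];d=cv2.imread("pics/side.png")[175:250,315:395]
f=lambda x:cv2.resize(x,(400,int(x.shape[0]*5)),interpolation=cv2.INTER_CUBIC)[:300]
p=lambda x:np.pad(x,((0,300-len(x)),(0,0),(0,0)))
I=np.vstack([np.hstack([p(f(a)),p(f(b))]),np.hstack([p(f(c)),p(f(d))])])
cv2.imwrite("pics/crop.png",I)
```

```text
(no output)
```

View pics/crop.png

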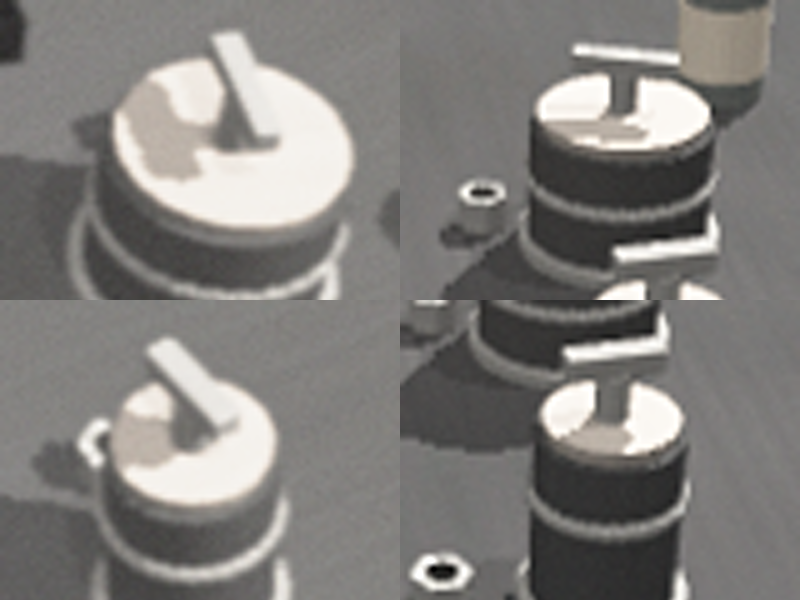

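The crop confirms it: the upper row is the wide pipe's plug, with the larger cone on the wider, shorter stub. In the scene its T-bar top runs from (445,172) to (453.4,192), in the side view from (339.6,144.6) to (361,147). The slim bar in the scene runs (328,204) to (341,219).

Create h.py:
```python
import numpy as np,cv2,pickle
def ray(s,u,v):
    R,t=np.array(s["R"]),np.array(s["t"]);d=R.T@np.array([(u-s["cx"])/s["fx"],(v-s["cy"])/s["fy"],1]);return -R.T@t,d
def pl(s,u,v,z):
    c,d=ray(s,u,v);return (c+d*(z-c[2])/d[2]).round(4)
```

Run:
```python
from h import *
d=pickle.load(open("s0.pkl","rb"));S,T=d["scene"],d["side"]
a,b=pl(S,445,172,.129),pl(S,453.4,192,.129);print("bar scene",a,b,(a+b)/2,np.linalg.norm(a-b),np.degrees(np.arctan2(*(b-a)[1::-1])))
a,b=pl(T,339.6,144.8,.129),pl(T,361,147.2,.129);print("bar side",a,b,(a+b)/2,np.linalg.norm(a-b),np.degrees(np.arctan2(*(b-a)[1::-1])))
a,b=pl(S,328,204,.149),pl(S,341,219,.149);print("slim",a,b,np.linalg.norm(a-b))
# cone top disc (z=.091) by ellipse of bright mask
for n,s,(x0,y0,x1,y1),(x,y,X,Y) in(("scene",S,(415,170,480,235),(170,240,295,350)),("side",T,(325,140,385,190),(320,255,435,345))):
    im=s["img"];hsv=cv2.cvtColor(im,cv2.COLOR_RGB2HSV)
    m=((hsv[...,2]>135)&(hsv[...,1]<60)).astype(np.uint8)
    k=np.zeros_like(m);k[y:Y,x:X]=m[y:Y,x:X]
    c=max(cv2.findContours(k,0,2)[0],key=cv2.contourArea);h=cv2.convexHull(c)
    q=cv2.approxPolyDP(h,4,True)[:,0]
    print(n,"tray",cv2.contourArea(c))
    for p in q:print(p,pl(s,*p,.03),pl(s,*p,0))
```

```text
bar scene [0.5426 0.254  0.129 ] [0.6002 0.2295 0.129 ] [0.5714  0.24175 0.129  ] 0.06259400929801508 -23.042340610729564
bar side [0.5377 0.2497 0.129 ] [0.5976 0.2243 0.129 ] [0.56765 0.237   0.129  ] 0.065062815801347 -22.97889031681692
slim [ 0.5128 -0.0299  0.149 ] [ 0.5606 -0.0277  0.149 ] 0.04785060083217342
scene tray 9256.5
[288 338] [ 0.6771 -0.2109  0.03  ] [ 0.6625 -0.2057  0.    ]
[269 349] [ 0.6793 -0.2512  0.03  ] [ 0.6647 -0.2474  0.    ]
[203 349] [ 0.6187 -0.3573  0.03  ] [ 0.602  -0.3573  0.    ]
[176 274] [ 0.432  -0.3504  0.03  ] [ 0.4085 -0.3502  0.    ]
[186 258] [ 0.4025 -0.3192  0.03  ] [ 0.378  -0.3178 -0.    ]
[213 243] [ 0.3927 -0.2544  0.03  ] [ 0.3678 -0.2507  0.    ]
[258 240] [ 0.4345 -0.1645  0.03  ] [ 0.4111 -0.1576  0.    ]
[293 263] [ 0.5287 -0.1251  0.03  ] [ 0.5087 -0.1168  0.    ]
[294 324] [ 0.657 -0.188  0.03 ] [ 0.6416 -0.182   0.    ]
side tray 5058.5
[404 264] [ 0.6073 -0.1918  0.03  ] [ 0.6216 -0.1581  0.    ]
[427 323] [ 0.5978 -0.3596  0.03  ] [ 0.6116 -0.3345  0.    ]
[337 327] [ 0.4296 -0.347   0.03  ] [ 0.4348 -0.3213  0.    ]
[329 268] [ 0.44   -0.1834  0.03  ] [ 0.4457 -0.1493  0.    ]
```

Run:
```python
import cv2,numpy as np
a=cv2.imread("pics/scene.png")[240:350,170:290];b=cv2.imread("pics/side.png")[255:345,320:435]
f=lambda x:cv2.resize(x,None,fx=3.3,fy=3.3,interpolation=cv2.INTER_CUBIC)
a,b=f(a),f(b);b=np.pad(b,((0,len(a)-len(b)),(0,0),(0,0)))
I=np.hstack([a,b]);print(a.shape,I.shape);cv2.imwrite("pics/tray.png",I)
```

```text
(363, 396, 3) (363, 776, 3)
```

View pics/tray.png

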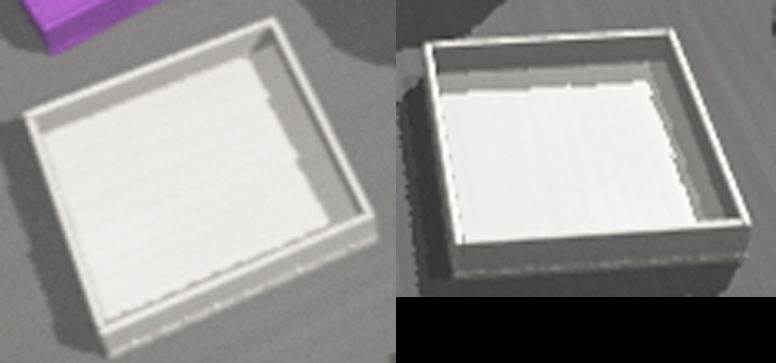

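Run:
```python
from h import *
d=pickle.load(open("s0.pkl","rb"))
for n,P,o in(("scene",[(25,115),(278,18),(376,222),(104,334)],(170,240)),("side",[(29,40),(278,31),(353,222),(62,240)],(320,255))):
    Q=np.array([pl(d[n],x/3.3+o[0]-.35,y/3.3+o[1]-.35,.03) for x,y in P]);print(n,Q.mean(0),[np.linalg.norm(Q[i]-Q[i-1]).round(4) for i in range(4)],np.degrees(np.arctan2(*(Q[1]-Q[0])[1::-1])))
```

```text
scene [ 0.523225 -0.26765   0.03    ] [np.float64(0.1672), np.float64(0.1705), np.float64(0.1709), np.float64(0.1661)] 87.10906937790496
side [ 0.519125 -0.269075  0.03    ] [np.float64(0.1692), np.float64(0.1681), np.float64(0.1653), np.float64(0.1661)] -4.333344010415358
```

inch_along --pt "0.085 -0.045 -0.02 0 9" --pt "0.085 -0.09 -0.04 0 18" --pt "0.085 -0.135 -0.06 0 27" --pt "0.085 -0.18 -0.08 0 36" --pt "0.085 -0.225 -0.10 0 45" --pt "0.085 -0.27 -0.12 0 54" --pt "0.085 -0.315 -0.14 0 63" --pt "0.085 -0.36 -0.16 0 72" --pt "0.085 -0.405 -0.18 0 81" --pt "0.085 -0.448 -0.198 0 92"

```text
clock: 1.15
position: [0.5718, 0.2377, 0.2313]
eef_rot: [180.0, 0.0, 72.8]
force: [0.1, 1.4, -0.8]
opening: 0.0852
grasp_force: 0.0
```

Tray centre is about (0.521, -0.268); both views agree and the sides measure about 168 mm. Next I finish the turn and look with the wrist camera.

inch_along --pt "0.085 0 0 0 6" --pt "0.085 0 0 0 6" --pt "0.085 0 0 0 6"

```text
clock: 1.45
position: [0.5698, 0.2407, 0.2309]
eef_rot: [-179.9, 0.0, 67.5]
force: [-0.5, 0.5, -0.8]
opening: 0.0849
grasp_force: 0.0
```

Run:
```python
from rig import *
import cv2,pickle
o=observe();s=snapshot("wrist");pickle.dump((o,s),open("w1.pkl","wb"));cv2.imwrite("pics/w1.png",s["img"][:,:,::-1]);print(o["position"],o["eef_rot"],o["joint_pos"])
```

```text
[0.5698206  0.24067657 0.23087901] [-1.79937995e+02  1.23000934e-02  6.74717619e+01] [-47.46073575  25.74839999  28.86821596  92.76675657 -13.41782964
  65.00267485 -37.81344317]
```

View pics/w1.png

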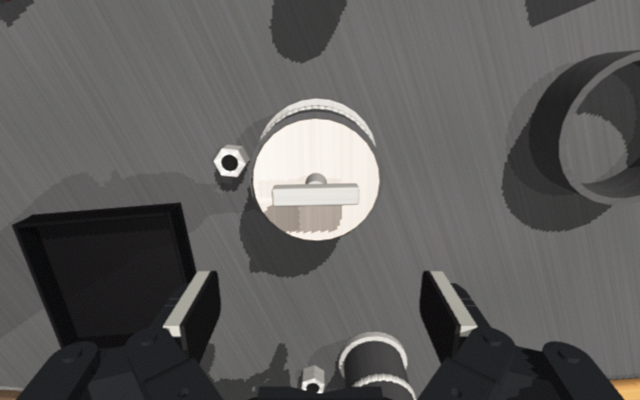

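Wrist view: T-bar from (272,195) to (359,195), on the white cone at (316,180), nearly level in the image.

Add to h.py:
```python
from scipy.spatial.transform import Rotation as Ro
def wpl(o,s,u,v,z):
    H=np.array(s["hand_eye"]);R=Ro.from_euler("xyz",o["eef_rot"],degrees=True).as_matrix()
    d=R@H[:3,:3]@np.array([(u-s["cx"])/s["fx"],(v-s["cy"])/s["fy"],1]);c=np.array(o["position"])+R@H[:3,3]
    return c+d*(z-c[2])/d[2]
```

Run:
```python
from h import *
o,s=pickle.load(open("w1.pkl","rb"));g=s["img"].mean(2)
for x in(280,300,345,352):print(x,g[178:212,x].astype(int))
for y in(194,198):print(y,g[y,262:280].astype(int),g[y,350:370].astype(int))
c=np.array([wpl(o,s,u,v,.129) for u,v in((273,197),(359.5,194.5))]);print(c,c.mean(0),np.linalg.norm(c[0]-c[1]),np.degrees(np.arctan2(*(c[1]-c[0])[1::-1])))
```

```text
280 [245 243 239 235 235 231 208 167 157 159 179 215 229 231 230 231 231 229
 227 226 228 228 226 228 230 231 225 188 145 144 148 150 148 149]
300 [229 228 228 229 230 224 181 156 157 169 197 228 230 229 229 229 230 229
 227 227 227 225 225 228 230 229 218 171 154 165 170 169 168 164]
345 [240 240 240 241 237 196 161 161 170 195 228 228 227 226 228 229 228 228
 227 226 224 223 224 226 227 215 185 217 238 239 239 239 239 239]
352 [238 238 238 239 234 186 158 161 170 200 227 228 227 226 228 229 229 227
 227 226 223 223 224 227 226 210 184 223 237 237 237 237 237 237]
194 [236 238 238 238 237 235 235 237 234 203 181 207 228 231 231 231 231 230] [228 229 229 229 228 228 227 223 216 221 235 238 239 239 240 238 237 236
 235 235]
198 [244 246 246 243 243 243 243 245 244 230 196 197 222 229 228 227 228 228] [223 224 223 224 223 223 223 217 212 222 235 238 238 239 239 238 237 235
 235 234]
[[0.53969641 0.25625274 0.129     ]
 [0.59822538 0.23406892 0.129     ]] [0.5689609  0.24516083 0.129     ] 0.06259203140209876 -20.75785349828822
```

Top-face midline is (272.5,196.8) to (359,195.2). That puts the bar centre near (0.570, 0.243), length 63 mm, axis -22°, matching the scene view within 3 mm. I will grip over the 64 mm length, so the pads clear the thicker stem, and descend.

inch_along --pt "0.085 0.002 -0.001 0.03 -0.5" --pt "0.085 0.002 -0.001 0.06 -0.5" --pt "0.085 0.002 -0.001 0.09 -0.5" --pt "0.085 0.002 -0.001 0.11 -0.5" --pt "0.085 0.002 -0.001 0.12 -0.5" --pt "0.085 0.002 -0.001 0.126 -0.5" --pt "0.085 0.002 -0.001 0.131 -0.5" --pt "0.085 0.002 -0.001 0.131 -0.5"

```text
clock: 2.3
position: [0.5706, 0.2422, 0.1006]
eef_rot: [180.0, -0.0, 67.8]
force: [-0.9, 0.0, -1.2]
opening: 0.0852
grasp_force: 0.0
```

inch_along --pt "0.055 0 0 0 0" --pt "0.055 0 0 0 0" --pt "0.055 0 0 0 0" --pt "0.055 0 0 0 0" --pt "0.055 0 0 0 0" --pt "0.055 0 0 0 0" --pt "0.055 0 0 0 0" --grip_force 60

```text
clock: 3.0
position: [0.5697, 0.243, 0.1016]
eef_rot: [-179.9, -0.1, 67.8]
force: [-6.2, 1.7, 9.2]
opening: 0.0624
grasp_force: 63.5
```

Run:
```python
from rig import *
import cv2
o=observe();print(o["force"],o["moment"],o["joint_pos"][6]);s=snapshot("side")["img"];cv2.imwrite("pics/g1.png",cv2.resize(s[90:210,270:430],None,fx=4,fy=4,interpolation=2)[:,:,::-1])
```

```text
[-6.17570251  1.74058465  9.22971188] [0.16305164 1.18832335 0.09806942] -33.85074975120429
```

View pics/g1.png

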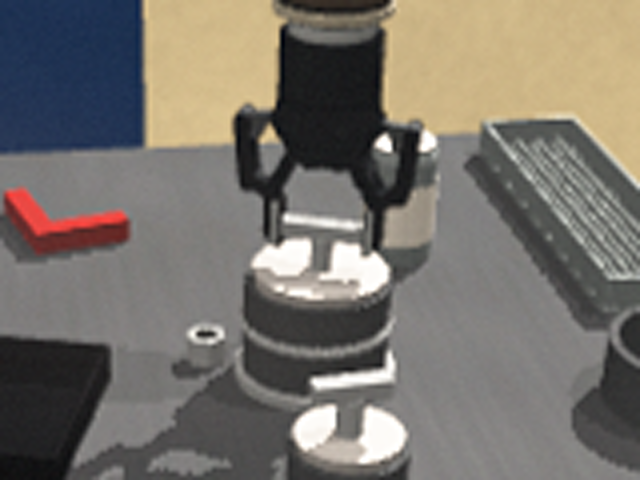

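The pads hold both bar ends (opening 62 mm, 63 N). Now the twist.

inch_along --pt "0.055 0 0 0 -4" --pt "0.055 0 0 0 -8" --pt "0.055 0 0 0 -12" --pt "0.055 0 0 0 -16" --pt "0.055 0 0 0 -20" --pt "0.055 0 0 0 -25" --grip_force 80

```text
clock: 3.65
position: [0.57, 0.2427, 0.1017]
eef_rot: [-180.0, -0.1, 92.9]
force: [-5.9, 1.7, 8.4]
opening: 0.0623
grasp_force: 84.6
```

inch_along --pt "0.055 0 0 0 -5" --pt "0.055 0 0 0 -10" --pt "0.055 0 0 0 -15" --pt "0.055 0 0 0 -20" --pt "0.055 0 0 0 -23" --pt "0.055 0 0 0 -23" --pt "0.055 0 0 0 -23"

```text
clock: 4.35
position: [0.5702, 0.2435, 0.1017]
eef_rot: [179.9, -0.1, 115.8]
force: [-5.7, 1.8, 7.5]
opening: 0.0626
grasp_force: 85.3
```

Run:
```python
from rig import *
import cv2
o=observe();print(o["force"],o["moment"],o["joint_pos"][6]);s=snapshot("scene")["img"];cv2.imwrite("pics/g2.png",cv2.resize(s[100:250,380:520],None,fx=4,fy=4,interpolation=2)[:,:,::-1])
```

```text
[-5.72281449  1.77860015  7.48358029] [0.68459681 0.87959616 0.1619981 ] 5.543027919658168
```

View pics/g2.png

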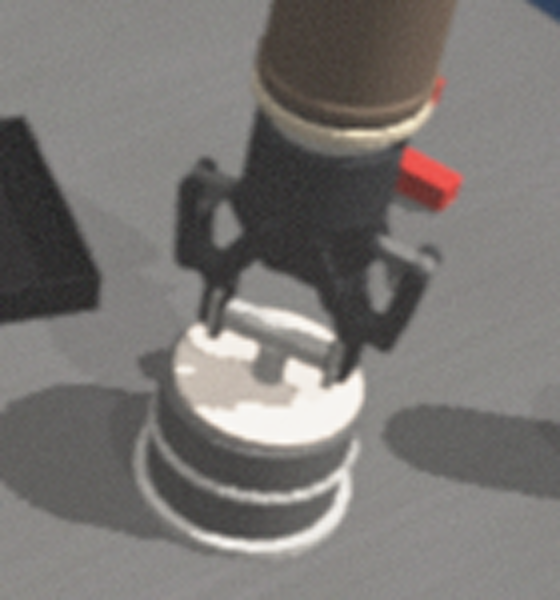

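The bar has turned with the fingers, by 48°. Now I lift it straight up.

inch_along --pt "0.055 0 0 -0.005 0" --pt "0.055 0 0 -0.01 0" --pt "0.055 0 0 -0.018 0" --pt "0.055 0 0 -0.026 0" --pt "0.055 0 0 -0.034 0" --pt "0.055 0 0 -0.042 0" --pt "0.055 0 0 -0.05 0" --pt "0.055 0 0 -0.058 0" --pt "0.055 0 0 -0.066 0"

```text
clock: 5.3
position: [0.5705, 0.2418, 0.167]
eef_rot: [180.0, -0.0, 115.7]
force: [-0.2, 0.2, -3.0]
opening: 0.0623
grasp_force: 87.8
```

inch_along --pt "0.055 0 0 -0.015 0" --pt "0.055 0 0 -0.03 0" --pt "0.055 0 0 -0.045 0" --pt "0.055 0 0 -0.06 0" --pt "0.055 0 0 -0.075 0" --pt "0.055 0 0 -0.09 0" --pt "0.055 0 0 -0.1 0" --pt "0.055 0 0 -0.1 0" --pt "0.055 0 0 -0.1 0"

```text
clock: 6.2
position: [0.5703, 0.2418, 0.266]
eef_rot: [-180.0, -0.0, 115.7]
force: [-0.6, -0.4, -3.2]
opening: 0.0625
grasp_force: 88.0
```

Run:
```python
from rig import *
import cv2,pickle,numpy as np
o=observe();print(o["force"],o["joint_pos"][6]);d={n:snapshot(n) for n in("scene","side")};pickle.dump((o,d),open("l.pkl","wb"));f=lambda x:cv2.resize(x,None,fx=2.4,fy=2.4,interpolation=2)
cv2.imwrite("pics/l.png",np.hstack([f(d["scene"]["img"][40:240,370:530]),f(d["side"]["img"][20:220,280:440])])[:,:,::-1])
y=np.radians(o["eef_rot"][2]);D=np.array([.521,-.268])-o["position"][:2];print(D@[np.cos(y),np.sin(y)],D@[np.sin(y),-np.cos(y)])
```

```text
[-0.60441311 -0.44806399 -3.17250806] 3.35849420894653
-0.4379519413163059 -0.26551719301447624
```

View pics/l.png

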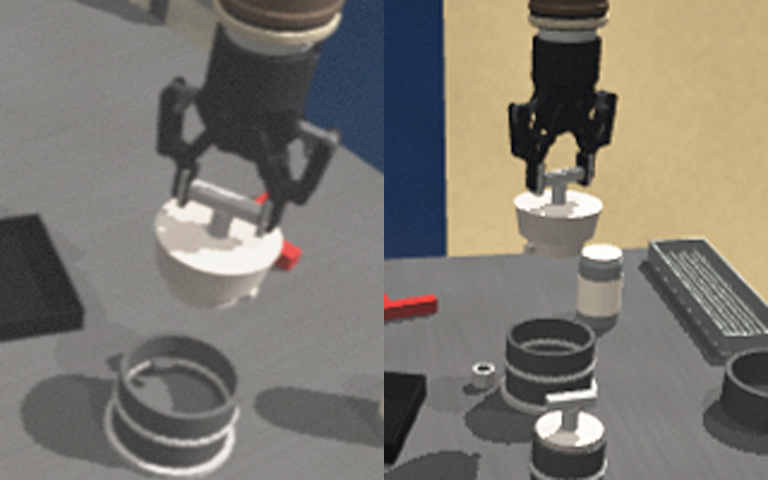

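The plug is free and hangs upright, clear of the pipe. Now I carry it to the tray at height; the foot is at 0.20 m, above the slim bar's 0.149 m.

inch_along --pt "0.055 -0.012 -0.008 0 1" --pt "0.055 -0.035 -0.021 0 2" --pt "0.055 -0.065 -0.039 0 5" --pt "0.055 -0.1 -0.061 0 7" --pt "0.055 -0.135 -0.082 0 9" --pt "0.055 -0.17 -0.103 0 11" --pt "0.055 -0.205 -0.124 0 13" --pt "0.055 -0.24 -0.145 0 15" --pt "0.055 -0.275 -0.167 0 18" --pt "0.055 -0.31 -0.188 0 20"

```text
clock: 7.3
position: [0.5334, -0.1232, 0.2665]
eef_rot: [-180.0, 0.0, 95.4]
force: [1.2, -0.1, -4.1]
opening: 0.0621
grasp_force: 88.0
```

inch_along --pt "0.055 -0.03 -0.007 0 2" --pt "0.055 -0.06 -0.014 0 4" --pt "0.055 -0.09 -0.022 0 6" --pt "0.055 -0.115 -0.028 0 8" --pt "0.055 -0.13 -0.031 0 8" --pt "0.055 -0.13 -0.031 0 8" --pt "0.055 -0.13 -0.031 0 8"

```text
clock: 8.0
position: [0.516, -0.2528, 0.2662]
eef_rot: [-180.0, -0.0, 87.5]
force: [0.1, 0.2, -4.3]
opening: 0.0621
grasp_force: 88.1
```

Run:
```python
from rig import *
import pickle,numpy as np
o=observe();print(o["position"],o["eef_rot"],o["force"])
y=np.radians(o["eef_rot"][2]);D=np.array([.521,-.268])-o["position"][:2];print(D@[np.cos(y),np.sin(y)],D@[np.sin(y),-np.cos(y)])
```

```text
[ 0.5160069  -0.25281381  0.26621297] [-1.79973451e+02 -1.66040856e-02  8.75230889e+01] [ 0.05068178  0.19719855 -4.28767404]
-0.014956212295060596 0.005644735653130187
```

inch_along --pt "0.055 -0.015 0.0055 0.01 0" --pt "0.055 -0.015 0.0055 0.03 0" --pt "0.055 -0.015 0.0055 0.06 0" --pt "0.055 -0.015 0.0055 0.09 0" --pt "0.055 -0.015 0.0055 0.12 0" --pt "0.055 -0.015 0.0055 0.145 0" --pt "0.055 -0.015 0.0055 0.165 0" --pt "0.055 -0.015 0.0055 0.178 0" --pt "0.055 -0.015 0.0055 0.185 0" --pt "0.055 -0.015 0.0055 0.185 0"

```text
clock: 9.0
position: [0.5223, -0.2663, 0.0809]
eef_rot: [-180.0, -0.0, 87.7]
force: [-0.1, -0.1, -2.1]
opening: 0.0625
grasp_force: 88.1
```

Run:
```python
from rig import *
import cv2,pickle,numpy as np
o=observe();print(o["position"],o["force"]);d={n:snapshot(n) for n in("scene","side")};f=lambda x:cv2.resize(x,None,fx=2.4,fy=2.4,interpolation=2)
cv2.imwrite("pics/p.png",np.hstack([f(d["scene"]["img"][160:360,150:310]),f(d["side"]["img"][170:370,300:460])])[:,:,::-1])
```

```text
[ 0.522292   -0.26627559  0.08094901] [-0.14829085 -0.12023453 -2.1225439 ]
```

View pics/p.png

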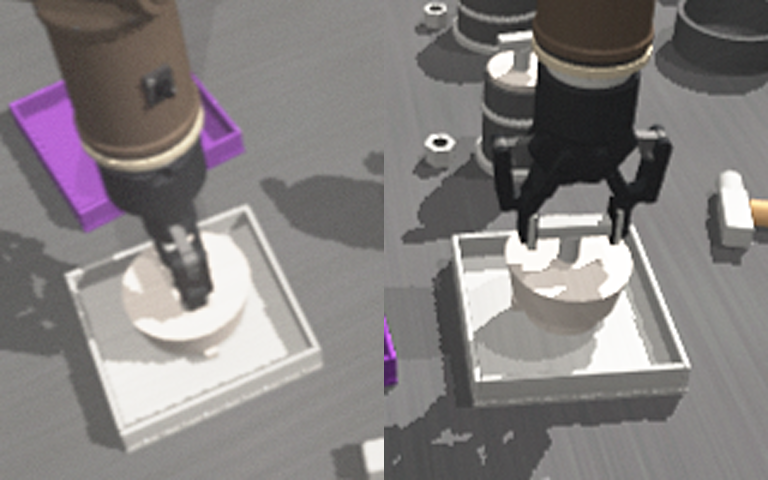

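The plug hovers about 9 mm over the tray floor. Cone-top centre is at scene (228,279.6) and side (376.7,279). I check those numbers, then lower.

Run:
```python
from h import *
d=pickle.load(open("s0.pkl","rb"));print(pl(d["scene"],228,279.6,.07),pl(d["side"],376.7,279,.07))
```

```text
[ 0.5272 -0.2655  0.07  ] [ 0.5208 -0.2733  0.07  ]
```

inch_along --pt "0.055 0.0 0 0.002 0" --pt "0.055 0 0 0.004 0" --pt "0.055 0 0 0.006 0" --pt "0.055 0 0 0.007 0" --pt "0.055 0 0 0.008 0" --pt "0.055 0 0 0.008 0"

```text
clock: 9.7
position: [0.5225, -0.2666, 0.0731]
eef_rot: [-180.0, -0.0, 87.7]
force: [-0.5, 0.8, -3.0]
opening: 0.062
grasp_force: 88.1
```

Centred within about 4 mm. I go down until it touches.

inch_along --pt "0.055 0 0 0.0005 0" --pt "0.055 0 0 0.001 0" --pt "0.055 0 0 0.0015 0" --pt "0.055 0 0 0.0015 0"

```text
clock: 10.1
position: [0.5226, -0.2668, 0.0719]
eef_rot: [180.0, 0.0, 87.7]
force: [-0.7, 0.4, -1.9]
opening: 0.062
grasp_force: 88.3
```

inch_along --pt "0.055 0 0 0.0005 0" --pt "0.055 0 0 0.001 0" --pt "0.055 0 0 0.001 0"

```text
clock: 10.4
position: [0.5225, -0.2671, 0.0718]
eef_rot: [180.0, 0.0, 87.7]
force: [-4.1, 0.7, 8.8]
opening: 0.0621
grasp_force: 89.5
```

It is in contact (force up 11 N at the predicted height). I release gently and retreat upward.

inch_along --pt "0.06 0 0 0 0" --pt "0.06 0 0 0 0" --pt "0.085 0 0 0 0" --pt "0.085 0 0 0 0" --pt "0.085 0 0 0 0" --pt "0.085 0 0 0 0" --grip_force 20

```text
clock: 11.0
position: [0.5226, -0.2666, 0.0708]
eef_rot: [180.0, 0.0, 87.7]
force: [-0.9, -0.5, 0.2]
opening: 0.085
grasp_force: 0.0
```

inch_along --pt "0.085 0 0 -0.005 0" --pt "0.085 0 0 -0.015 0" --pt "0.085 0 0 -0.03 0" --pt "0.085 0 0 -0.06 0" --pt "0.085 0 0 -0.09 0" --pt "0.085 0 0 -0.12 0" --pt "0.085 0 0 -0.15 0" --pt "0.085 0 0 -0.17 0" --pt "0.085 0 0 -0.17 0"

```text
clock: 11.9
position: [0.5239, -0.2677, 0.2447]
eef_rot: [179.7, 0.1, 87.7]
force: [0.3, 0.1, -0.4]
opening: 0.0853
grasp_force: 0.0
```

Run:
```python
from rig import *
import cv2,pickle,numpy as np
d={n:snapshot(n) for n in("scene","side","wrist")};f=lambda x,k=2.4:cv2.resize(x,None,fx=k,fy=k,interpolation=2)
cv2.imwrite("pics/q.png",np.hstack([f(d["scene"]["img"][160:360,150:310]),f(d["side"]["img"][170:370,300:460])])[:,:,::-1])
```

```text
(no output)
```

View pics/q.png

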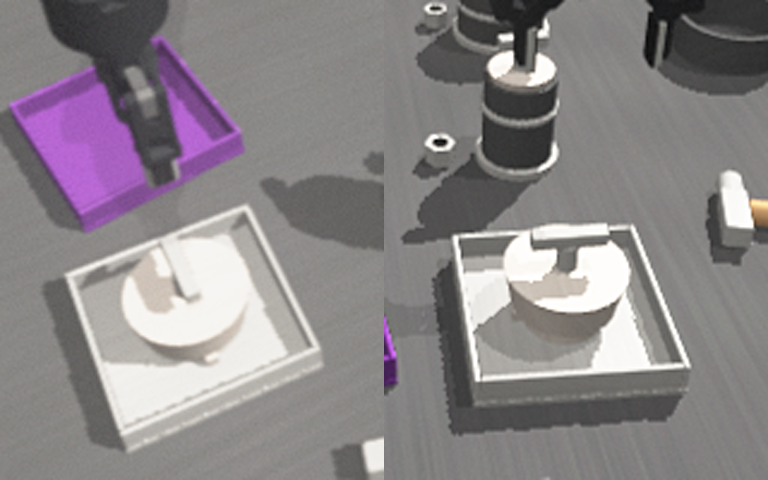

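The plug stands upright in the steel tray, with its cone top at scene (227,282). The gripper is clear.

Run:
```python
from h import *
d=pickle.load(open("s0.pkl","rb"));print(pl(d["scene"],227.5,281.7,.061),pl(d["side"],376.5,282.5,.061))
from rig import *
print(hand_in())
```

```text
[ 0.525  -0.2672  0.061 ] [ 0.521  -0.2736  0.061 ]
the job is handed in; nothing more can be done
None
```

The wide pipe's plug was twisted 48° to free it, pulled straight up, set down upright within about 5 mm of the steel tray's middle and released; the slim plug was never touched, and the job was handed in at about 12 s.

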